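Pack the carving-class kit caddy

TASK

Finish packing the wooden kit caddy: pick up the scoop tray by its handle with the three offcuts on it, tip it over the caddy's deep bay so that all three slide into the bay, and set the empty tray back flat on the bench about where it stood. Then lay the spare spoon blank from the bench flat in the one empty pocket of the caddy, lengthwise. Leave the two blanks already packed, the hand plane, the spokeshave and the bowl where they are.

Things in the scene. Friction and masses are not known exactly. Their poses are not given: they have to be found in the camera images.
- tray: Open-fronted scoop tray of light wood, 180 long (x) x 120 wide (y), loose, about 0.28 kg. Origin: centre of the underside; x points from the open mouth (x = -90, no wall) to the back wall (x = +90). Floor 6 thick and smooth: offcuts slide at some 20 to 26 degrees of tilt. Side and back walls 36 high, 6 to 8 thick. A post on the back wall carries the grip bar.
- tray_grip (a point): On the tray's dark grip bar, which runs forward from the post above the tray's middle: x = -40 to +90, y = -10 to +10, z = 76 to 100 in the tray's frame (20 wide, 24 high). This point is x = 0, y = 0, z = 88; same axes as the tray. The loaded tray balances at x = 0 to 10.
- tray_mouth (a point): Middle of the mouth edge of the tray's floor: x = -90, y = 0, z = 6 in the tray's frame; same axes.
- chunk_block_center (a point): Centre of a plain wooden offcut, 62 x 36 x 30 high, loose on the tray.
- chunk_step_center (a point): Centre of a stepped wooden offcut, 62 x 36, 16 high at one end and 32 at the other, loose on the tray.
- chunk_tee_center (a point): Centre of a T-shaped wooden offcut, 62 x 38 x 30 high, loose on the tray.
- caddy: Kit caddy of dark wood, fixed to the bench, 180 (x) x 380 (y), floor 6 thick. Origin: centre of the underside. On its +y part the deep bay, on its -y part three shallow pockets side by side, long along x.
- bay (a point): Centre of the floor of the caddy's deep bay (x = 0, y = +105, z = 6 of the caddy; caddy's axes). Inside 168 (x) x 158 (y); walls 6 thick, top 54 above its floor (60 above the bench). The nearest pocket's centre line is 58 from the bay's pocket-side wall centre.
- pocket0 (a point): First of the caddy's three side-by-side pockets, centre of its floor (cork lined, 6 above the bench); each pocket is 168 long (along the caddy's x), 54 to 58 wide, with walls 4 to 6 thick whose top is 14 above its floor. Two pockets hold a blank, one is empty, which one varies.
- pocket1 (a point): Second of the caddy's three side-by-side pockets, centre of its floor (cork lined, 6 above the bench); each pocket is 168 long (along the caddy's x), 54 to 58 wide, with walls 4 to 6 thick whose top is 14 above its floor. Two pockets hold a blank, one is empty, which one varies.
- pocket2 (a point): Third of the caddy's three side-by-side pockets, centre of its floor (cork lined, 6 above the bench); each pocket is 168 long (along the caddy's x), 54 to 58 wide, with walls 4 to 6 thick whose top is 14 above its floor. Two pockets hold a blank, one is empty, which one varies.
- blank_a: One of three identical spoon blanks of pale wood, 150 long, 36 high, lying flat: handle 24 wide from x = -75 to +23, bowl block 40 wide from x = +23 to +75. Origin: centre of the underside, x along its length. Centre of mass at x = +9; grip across the handle at about x = 0. Two of the three lie in pockets of the caddy, the third is the spare on the bench.
- blank_b: One of three identical spoon blanks of pale wood, 150 long, 36 high, lying flat: handle 24 wide from x = -75 to +23, bowl block 40 wide from x = +23 to +75. Origin: centre of the underside, x along its length. Centre of mass at x = +9; grip across the handle at about x = 0. Two of the three lie in pockets of the caddy, the third is the spare on the bench.
- blank_c: One of three identical spoon blanks of pale wood, 150 long, 36 high, lying flat: handle 24 wide from x = -75 to +23, bowl block 40 wide from x = +23 to +75. Origin: centre of the underside, x along its length. Centre of mass at x = +9; grip across the handle at about x = 0. Two of the three lie in pockets of the caddy, the third is the spare on the bench.
- plane: Wooden hand plane, 210 long (y) x 55 x about 80 high, bystander. Origin: centre of the underside.
- spokeshave: Wooden spokeshave, 214 long (y) x 30 x 23 high, bystander. Origin: centre of the underside.
- bowl: Turned dark wooden bowl, 110 across, 45 high, bystander. Origin: centre of the underside.
Not all that is in view belongs to the job. What is shaped like the blank_b but green is not meant. What is shaped like the blank_c but turquoise is not meant.

How it is judged (in metres and radians):
On the way, in this order (a step that is already met when the one before it is completed fails the run):
1. the tray is lifted clear of the bench with all three offcuts on it (height (world z) of tray above 0.04 m and x of chunk_block_center in the frame of tray between -0.1 and 0.1 m and y of chunk_block_center in the frame of tray between -0.06 and 0.06 m and z of chunk_block_center in the frame of tray between 0.01 and 0.06 m and x of chunk_step_center in the frame of tray between -0.1 and 0.1 m and y of chunk_step_center in the frame of tray between -0.06 and 0.06 m and z of chunk_step_center in the frame of tray between 0.01 and 0.06 m and x of chunk_tee_center in the frame of tray between -0.1 and 0.1 m and y of chunk_tee_center in the frame of tray between -0.06 and 0.06 m and z of chunk_tee_center in the frame of tray between 0.01 and 0.06 m), for 0.2 s.
2. the tray is held tipped, mouth down, with its mouth over the bay (angle between tray's own z axis and vertical above 0.3 rad and horizontal distance between tray_mouth and bay below 0.1 m and height (world z) of tray above 0.05 m), for 0.1 s.
3. all three offcuts lie in the bay (x of chunk_block_center in the frame of bay between -0.082 and 0.082 m and y of chunk_block_center in the frame of bay between -0.077 and 0.077 m and z of each of chunk_block_center, chunk_step_center, chunk_tee_center in the frame of bay below 0.056 m and x of chunk_step_center in the frame of bay between -0.082 and 0.082 m and y of chunk_step_center in the frame of bay between -0.077 and 0.077 m and x of chunk_tee_center in the frame of bay between -0.082 and 0.082 m and y of chunk_tee_center in the frame of bay between -0.077 and 0.077 m), for 0.2 s.
4. the tray is set back flat on the bench, within 60 mm of where it stood, and let go (distance of tray from where it was at the start of the episode below 0.06 m and angle between tray's own z axis and vertical below 0.06 rad and contact force between the fingers and tray below 0.2 N), for 0.2 s.
At the end, for the whole second after the job is handed in: All three offcuts lie in the deep bay, below its rim; the tray stands flat on the bench within 60 mm of where it stood; each of the three pockets holds one blank, flat on its floor, centred within 18 mm and lengthwise within 0.2 rad; everything released and at rest (all of step 3 and all of step 4 and ((distance between blank_a and pocket0 below 0.018 m and angle between blank_a's own z axis and vertical below 0.08 rad and angle between the x axis of blank_a and the x axis of caddy, either way round below 0.2 rad) or (distance between blank_b and pocket0 below 0.018 m and angle between blank_b's own z axis and vertical below 0.08 rad and angle between the x axis of blank_b and the x axis of caddy, either way round below 0.2 rad) or (distance between blank_c and pocket0 below 0.018 m and angle between blank_c's own z axis and vertical below 0.08 rad and angle between the x axis of blank_c and the x axis of caddy, either way round below 0.2 rad)) and ((distance between blank_a and pocket1 below 0.018 m and angle between blank_a's own z axis and vertical below 0.08 rad and angle between the x axis of blank_a and the x axis of caddy, either way round below 0.2 rad) or (distance between blank_b and pocket1 below 0.018 m and angle between blank_b's own z axis and vertical below 0.08 rad and angle between the x axis of blank_b and the x axis of caddy, either way round below 0.2 rad) or (distance between blank_c and pocket1 below 0.018 m and angle between blank_c's own z axis and vertical below 0.08 rad and angle between the x axis of blank_c and the x axis of caddy, either way round below 0.2 rad)) and ((distance between blank_a and pocket2 below 0.018 m and angle between blank_a's own z axis and vertical below 0.08 rad and angle between the x axis of blank_a and the x axis of caddy, either way round below 0.2 rad) or (distance between blank_b and pocket2 below 0.018 m and angle between blank_b's own z axis and vertical below 0.08 rad and angle between the x axis of blank_b and the x axis of caddy, either way round below 0.2 rad) or (distance between blank_c and pocket2 below 0.018 m and angle between blank_c's own z axis and vertical below 0.08 rad and angle between the x axis of blank_c and the x axis of caddy, either way round below 0.2 rad)) and linear speed of each of chunk_block, chunk_step, chunk_tee, blank_c, tray below 0.02 m/s); the robot touches nothing.
It fails at once if a blank that was already packed is displaced (by more than 25 mm) (distance of any of blank_a, blank_b from where it was at the start of the episode above 0.025 m).
It fails at once if the plane, spokeshave or bowl is displaced (by more than 30 mm) (distance of any of plane, spokeshave, bowl from where it was at the start of the episode above 0.03 m).
It also fails if it takes over 66 s, if anything falls off the work surface, if the arm or the gripper's body presses on something with over 40 N, if the wrist force passes 120 N, or if a joint passes its speed limit or range.

ROBOT

A 7-joint arm with a two-finger parallel gripper is mounted at the origin on the work surface. World frame = base frame: x ahead of the robot, y to its left, z up, the work surface at z = 0. Lengths are in mm, angles in degrees, forces in N, time in s.
With the tool pointing down it reaches from about 400 to 850 mm from the base axis. Payload 10.4 kg.
Tool frame: the origin (TCP) lies at the very end of the fingers, on their centre line; the grasp point (between the pads) lies 19 mm behind it; z points along the fingers, y is the line along which they close (so a half turn about z gives the same grasp; the last joint's range is limited). The gripper opens to 87 mm and grips with 3 to 60 N. Pads are 19 mm wide; open, the fingers measure 117 mm over their backs; the gripper's body (75 mm by 190 mm) begins 51 mm behind the grasp point.
Start: joints at [-68.331, 19.034, -3.707, 83.658, 1.238, 77.344, -5.071], TCP at [243.836, 575.496, 222.576] pointing down, gripper open.
Joint ranges: [-148.97, 148.97], [-28.65, 121.19], [-84.17, 76.75], [9.2, 138.47], [-72.65, 252.65], [3.7, 117.97], [-149.18, 149.18]. Speed limits (degrees/s): [127.2, 127.2, 159.86, 159.86, 180, 180, 180].

INTERFACE

Orientations are given as a 3x3 rotation matrix whose columns are the frame's x, y, z axes.
In Python, from plant import monitor, cams, job gives the robot as it stands.
- The arm moves only by the shell command python3 -m pendant 'ROWS'. ROWS is a JSON object of lists of equal length, an entry for each row: "twist": the turn, a rotation vector about the world's x, y, z in degrees, a list of three; "delta_pos": the shift along the world's x, y, z in m, a list of three; "claw": the closure, from -1 (fully open) to 1 (shut). A call has 1 to 12 rows; each row shifts and turns the commanded pose from where the row before left it; what a row does not reach is not made up. A row lasts 1/12 s, in which the tool goes at most 41.7 mm and 7.16 degrees, less where a joint would pass 70% of its speed; a pose out of reach is approached as far as the arm can. A call with a gripper value outside its range is refused whole. The fingers move at their own pace and stop on an object; the grip force is fixed at half the most. Time passes only in rows, so rows that do not move let the fingers close. It gives the time, the measured TCP pose, the force, the opening and the grip force at its end, in the units of the state.
- monitor.get_obs(): the state, without advancing time (a new reading comes with each control period).
- cams.camera(name): name is "scene" or "top"; returns a dict with "image" (420x560x3 uint8, red, green, blue), "z_map" (420x560 float32, mm along the optical axis (not along the pixel's ray), 0 where there is no reading), "vfov" (degrees; the focal length in pixels is half the picture's height over the tangent of half this angle, whatever the lens; pixels are square), "cx", "cy" (the principal point, pixels), "world_to_cam" (4x4, takes a point from world to camera coordinates). Camera axes: x right, y down, z forward; pixel columns grow to the right and rows downward; lengths in mm; the calibration is good to about 2 mm. A picture is of the moment at which its call begins.
- job.close_job(): hands the job in; it is judged then, once.
The state is a dict: "time": time; "q": joint angles; "joint_vel": joint speeds; "tau": joint torques, N m; "tool_pos": TCP position; "eef_rot": TCP orientation; "wrist_force": force on the tool from outside, world axes, zero at the start; "ft_torque": the same for the moment, N m; "width": opening from 0.0 (shut) to 1.0 (fully open); "finger_force": force on a finger pad.
Only numpy, scipy, OpenCV 4.12 (cv2) and the standard library are available. Lean on these libraries where they do the work, as an engineer would, in place of code of your own. Each camera call takes 0.05 s, during which the arm holds its last target. There are 200 camera calls.

## Working session

There is one attempt and no reset: what is moved stays moved. The work goes in short steps, Python scripts to look and compute and a shell command to move; the robot and the scene stay as the last step left them, time stands still between calls to the robot, and variables do not carry over. Pictures are saved under pics/ and viewed, at most 13 in all, crops included, and the job is handed in when it is done.

```bash
ls; mkdir -p pics; python3 - <<'E'
from plant import monitor,cams
import cv2,numpy as np,pickle
o=monitor.get_obs();print({k:np.round(v,3).tolist() for k,v in o.items()})
for n in("top","scene"):
    c=cams.camera(n);pickle.dump(c,open(n+'.pkl','wb'));cv2.imwrite(f'pics/{n}0.png',c['image'][:,:,::-1])
    print(n,c['vfov'],c['cx'],c['cy'],np.round(c['world_to_cam'],3).tolist())
E
```

```text
pics
{'time': 0.0, 'q': [-68.333, 19.071, -3.708, 83.706, 1.238, 77.343, -5.071], 'joint_vel': [-0.018, -0.038, -0.031, 0.087, 0.052, 0.048, -0.11], 'tau': [-0.001, -62.324, 0.024, -38.991, -0.061, 0.04, 0.0], 'tool_pos': [243.675, 575.119, 221.763], 'eef_rot': [[-0.921, 0.39, -0.0], [0.39, 0.921, -0.001], [-0.0, -0.001, -1.0]], 'wrist_force': [-0.091, -0.613, 0.076], 'ft_torque': [-0.009, -0.002, -0.004], 'finger_force': 0.0, 'width': 1.003}
top 57.119199034271915 273.8357953164886 216.6959353195609 [[-0.004, -1.0, 0.026, 7.668], [-0.997, 0.002, -0.072, 530.559], [0.072, -0.026, -0.997, 1133.395], [0.0, 0.0, 0.0, 1.0]]
scene 51.76088331091373 270.2917729252205 209.49480602544267 [[-0.427, 0.904, -0.006, 186.814], [0.757, 0.354, -0.549, -358.137], [-0.494, -0.239, -0.836, 1576.976], [0.0, 0.0, 0.0, 1.0]]
```

View pics/top0.png

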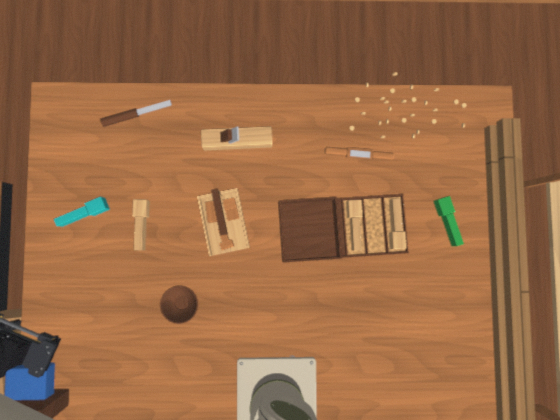

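View pics/scene0.png

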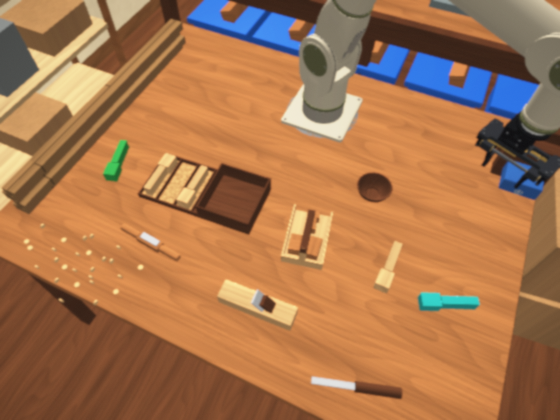

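Top view: the spare could be confused with the pale blank at (140,225), the turquoise one at (82,212), the green one at (450,221), or the packed ones at (354,226) and (396,222). I choose the pale one at (140,225). The tray is at (222,222), the bay at (309,229) and the empty middle pocket at (374,225).

```bash
cat > h.py <<'E'
import numpy as np,cv2,pickle
def K(c):
    f=c['image'].shape[0]/2/np.tan(np.radians(c['vfov']/2)); return f
def cloud(c):
    f=K(c);z=c['z_map'].astype(float);v,u=np.mgrid[:z.shape[0],:z.shape[1]]
    P=np.stack([(u-c['cx'])/f*z,(v-c['cy'])/f*z,z],-1)
    T=c['world_to_cam'];W=(P-T[:3,3])@T[:3,:3]
    W[z==0]=np.nan; return W
def ray(c,u,v,h):
    f=K(c);T=c['world_to_cam'];R=T[:3,:3];o=-R.T@T[:3,3];d=R.T@np.array([(u-c['cx'])/f,(v-c['cy'])/f,1]);return o+d*(h-o[2])/d[2]
def proj(c,p):
    T=c['world_to_cam'];q=T[:3,:3]@np.asarray(p,float)+T[:3,3];f=K(c);return q[:2]/q[2]*f+[c['cx'],c['cy']]
E
python3 - <<'E'
from h import *
t=pickle.load(open('top.pkl','rb'));s=pickle.load(open('scene.pkl','rb'))
W=cloud(t)
def rect(P):
    r=cv2.minAreaRect(P[:,:2].astype(np.float32));return np.round(r[0]),np.round(r[1]),round(r[2],1)
for n,(u0,u1,v0,v1),h in (('bench',(150,200,240,270),(-50,50)),('tray',(185,260,175,270),(12,130)),('bar',(185,260,175,270),(70,130)),('caddy',(270,420,180,275),(3,70)),('bayrim',(270,420,180,275),(50,70)),('spare',(120,160,185,260),(15,60)),('bowl',(150,205,275,330),(10,60))):
    P=W[v0:v1,u0:u1].reshape(-1,3);P=P[(P[:,2]>h[0])&(P[:,2]<h[1])]
    if len(P): print(n,len(P),rect(P),np.round(np.percentile(P,[1,50,99],axis=0)).tolist())
# print spare height profile
im=t['image'][:,:,::-1]
a=cv2.resize(im[170:275,100:270],None,fx=4.6,fy=4.6,interpolation=cv2.INTER_CUBIC);
b=cv2.resize(im[185:270,270:420],(782,443),interpolation=cv2.INTER_CUBIC)
cv2.imwrite('pics/c1.png',a);cv2.imwrite('pics/c2.png',b)
M=(W[...,2]-W[...,2]);
E
```

```text
bench 1490 (array([419., 304.]), array([149.,  87.]), 89.8) [[376.0, 231.0, -5.0], [418.0, 304.0, -0.0], [462.0, 377.0, 5.0]]
tray 1433 (array([516., 158.]), array([179., 120.]), 11.9) [[430.0, 86.0, 14.0], [541.0, 158.0, 37.0], [609.0, 227.0, 103.0]]
bar 368 (array([540., 162.]), array([129.,  21.]), 11.4) [[477.0, 142.0, 79.0], [541.0, 161.0, 100.0], [602.0, 182.0, 104.0]]
caddy 7926 (array([ 501., -212.]), array([458., 287.]), 89.8) [[374.0, -416.0, 3.0], [500.0, -202.0, 8.0], [629.0, -6.0, 62.0]]
bayrim 546 (array([493., -96.]), array([180., 171.]), 3.7) [[400.0, -183.0, 51.0], [492.0, -102.0, 60.0], [585.0, -8.0, 65.0]]
spare 615 (array([509., 403.]), array([ 42., 146.]), 89.3) [[436.0, 382.0, 17.0], [521.0, 400.0, 35.0], [582.0, 421.0, 40.0]]
bowl 952 (array([279., 281.]), array([106., 107.]), 66.0) [[228.0, 230.0, 10.0], [273.0, 289.0, 26.0], [330.0, 332.0, 48.0]]
```

View pics/c1.png

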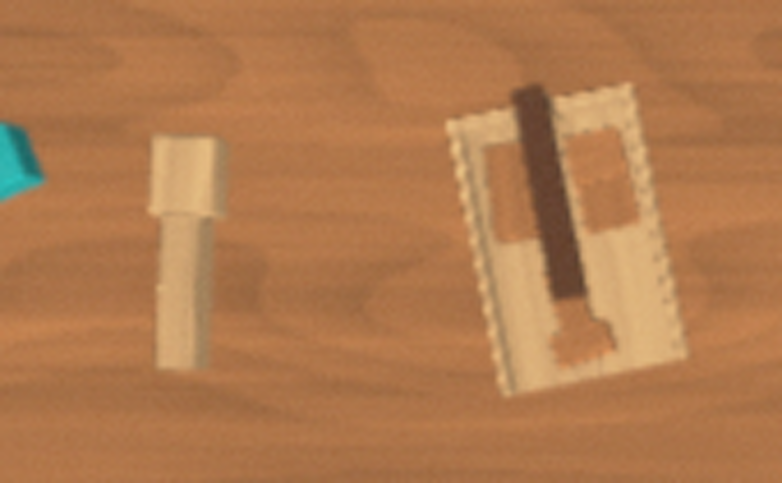

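View pics/c2.png

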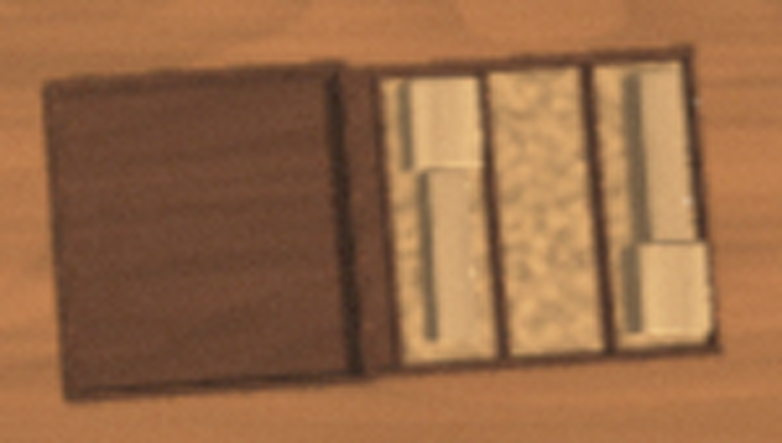

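Crops: the pale spare has its head up at (187,175) and its handle down at (183,290). The tray's mouth is at the bottom, facing the robot, with its post and back wall at the top (530,90). The middle pocket, crop (548,210), is empty cork.

```bash
python3 - <<'E'
from h import *
t=pickle.load(open('top.pkl','rb'));s=pickle.load(open('scene.pkl','rb'))
for n,c in(('top',t),):
    W=cloud(c);P=W[185:260,120:160].reshape(-1,3);P=P[(P[:,2]>28)&(P[:,2]<45)]
    for lo in range(435,585,15):
        q=P[(P[:,0]>=lo)&(P[:,0]<lo+15)]
        if len(q):print(lo,q[:,1].min().round(),q[:,1].max().round(),np.median(q[:,1]).round(1))
    print('xr',np.percentile(P[:,0],[1,99]))
# empty pocket cork
sc=782/150
box=np.array([(490,72),(585,68),(605,350),(508,355)])/sc+[270,185]
Q=np.array([ray(t,u,v,6) for u,v in box]);print('cork corners h6',Q.round().tolist(),Q.mean(0).round(1))
# predicted middle pocket from walls (h=20) of caddy outline
box=np.array([(378,72),(692,48),(715,350),(400,370)])/sc+[270,185]
Q=np.array([ray(t,u,v,20) for u,v in box]);print('wall corners h20',Q.round().tolist(),Q.mean(0).round(1))
# scene cross-check: project candidate points, draw
im=s['image'][:,:,::-1].copy()
for p in [(493,-96,60),(516,158,0),(521,159,100),(509,403,36),Q.mean(0)*[1,1,0]+[0,0,6]]:
    u=proj(s,p);print(np.round(u));cv2.circle(im,tuple(int(a) for a in u),2,(255,0,255),-1)
cv2.imwrite('pics/s1.png',cv2.resize(im[140:310,120:420],None,fx=2.6,fy=2.6))
E
```

```text
435 391.0 417.0 402.3
450 391.0 413.0 402.0
465 391.0 414.0 401.8
480 390.0 414.0 401.5
495 390.0 415.0 402.6
510 390.0 416.0 401.5
525 383.0 421.0 400.6
540 382.0 422.0 400.5
555 381.0 423.0 400.9
570 381.0 420.0 400.4
xr [436.1690209  582.01978885]
cork corners h6 [[586.0, -269.0, 6.0], [588.0, -325.0, 6.0], [423.0, -333.0, 6.0], [421.0, -276.0, 6.0]] [ 504.5 -301.     6. ]
wall corners h20 [[584.0, -201.0, 20.0], [598.0, -384.0, 20.0], [424.0, -392.0, 20.0], [413.0, -210.0, 20.0]] [ 504.6 -296.8   20. ]
[234. 192.]
[307. 239.]
[309. 223.]
[391. 264.]
[178. 183.]
```

View pics/s1.png

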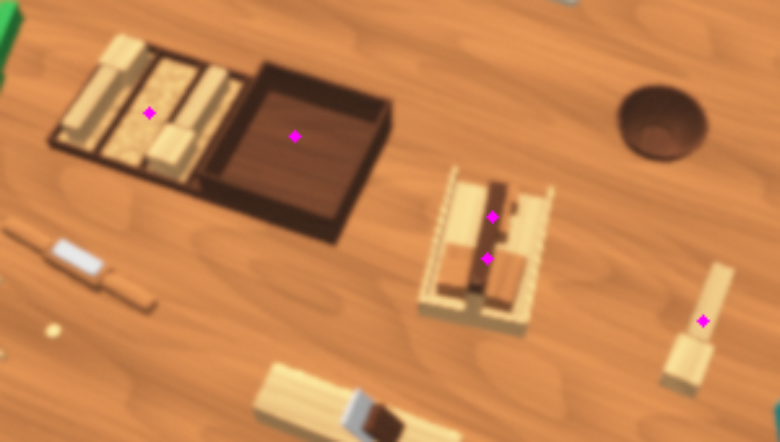

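The scene view agrees with the top-view points: bay, tray bar, pocket and spare all fall in place. Moving above the tray.

```bash
python3 -m pendant '{"twist":[[0,0,2.9],[0,0,2.9],[0,0,2.9],[0,0,2.9],[0,0,2.9],[0,0,2.9],[0,0,2.9],[0,0,2.9],[0,0,2.9],[0,0,2.9],[0,0,2.9],[0,0,2.7]],"delta_pos":[[0.02,-0.03,0],[0.02,-0.03,0],[0.02,-0.03,0],[0.02,-0.03,0],[0.02,-0.03,0],[0.02,-0.03,0],[0.02,-0.03,0],[0.02,-0.03,0],[0.02,-0.03,0],[0.02,-0.03,0],[0.02,-0.03,0],[0.02,-0.03,0]],"claw":[-1,-1,-1,-1,-1,-1,-1,-1,-1,-1,-1,-1]}'; python3 -m pendant '{"twist":[[0,0,0],[0,0,0],[0,0,0],[0,0,0],[0,0,0]],"delta_pos":[[0.018,-0.028,0],[0.018,-0.028,0],[0,0,0],[0,0,0],[0,0,0]],"claw":[-1,-1,-1,-1,-1]}'; python3 -c "
from plant import monitor
print(monitor.get_obs()['q'])"
```

```text
time: 1.1
tool_pos: [484.4, 213.7, 222.4]
eef_rot: [[-0.979, -0.204, -0.0], [-0.204, 0.979, -0.0], [0.0, 0.0, -1.0]]
wrist_force: [0.1, 0.8, 0.3]
width: 1.003
finger_force: 0.0
time: 1.52
tool_pos: [519.4, 160.0, 222.2]
eef_rot: [[-0.979, -0.202, -0.001], [-0.202, 0.979, 0.0], [0.001, 0.0, -1.0]]
wrist_force: [-0.1, 1.1, 0.2]
width: 1.001
finger_force: 0.0
[-33.79883147   8.53935146  13.21290409  96.89512868  -2.0430185
  74.83732532  81.45242017]
```

```bash
python3 -m pendant '{"twist":[[0,0,0],[0,0,0],[0,0,0],[0,0,0],[0,0,0],[0,0,0],[0,0,0],[0,0,0],[0,0,0],[0,0,0]],"delta_pos":[[0.002,-0.001,-0.02],[0,0,-0.02],[0,0,-0.02],[0,0,-0.02],[0,0,-0.02],[0,0,-0.02],[0,0,-0.017],[0,0,-0.015],[0,0,0],[0,0,0]],"claw":[-1,-1,-1,-1,-1,-1,-1,-1,-1,-1]}'; python3 -m pendant '{"twist":[[0,0,0],[0,0,0],[0,0,0],[0,0,0],[0,0,0],[0,0,0],[0,0,0],[0,0,0],[0,0,0],[0,0,0]],"delta_pos":[[0,0,0],[0,0,0],[0,0,0],[0,0,0],[0,0,0],[0,0,0],[0,0,0],[0,0,0],[0,0,0],[0,0,0]],"claw":[1,1,1,1,1,1,1,1,1,1]}'
```

```text
time: 2.35
tool_pos: [520.9, 159.6, 70.3]
eef_rot: [[-0.979, -0.204, -0.002], [-0.204, 0.979, -0.0], [0.002, 0.0, -1.0]]
wrist_force: [0.0, -0.0, 0.2]
width: 1.0
finger_force: 0.0
time: 3.18
tool_pos: [521.8, 158.5, 70.6]
eef_rot: [[-0.979, -0.202, -0.0], [-0.202, 0.979, 0.0], [0.0, 0.0, -1.0]]
wrist_force: [0.7, -0.1, -1.3]
width: 0.325
finger_force: 0.0
```

```bash
python3 -m pendant '{"twist":[[0,0,0],[0,0,0],[0,0,0],[0,0,0],[0,0,0],[0,0,0]],"delta_pos":[[0,0,0],[0,0,0],[0,0,0],[0,0,0],[0,0,0],[0,0,0]],"claw":[1,1,1,1,1,1]}'; python3 -m pendant '{"twist":[[0,0,0],[0,0,0],[0,0,0],[0,0,0],[0,0,0],[0,0,0],[0,0,0],[0,0,0],[0,0,0],[0,0,0],[0,0,0],[0,0,0]],"delta_pos":[[0,0,0.003],[0,0,0.006],[0,0,0.01],[0,0,0.012],[0,0,0.012],[0,0,0.012],[0,0,0.012],[0,0,0.01],[0,0,0.006],[0,0,0.003],[0,0,0],[0,0,0]],"claw":[1,1,1,1,1,1,1,1,1,1,1,1]}'
python3 - <<'E'
from h import *;from plant import cams
c=cams.camera('scene');cv2.imwrite('pics/s2.png',cv2.resize(c['image'][90:330,130:450,::-1],None,fx=2.4,fy=2.4))
E
```

```text
time: 3.68
tool_pos: [521.9, 158.3, 70.6]
eef_rot: [[-0.979, -0.202, -0.0], [-0.202, 0.979, -0.0], [0.0, -0.0, -1.0]]
wrist_force: [0.8, -1.0, -0.5]
width: 0.226
finger_force: 30.0
time: 4.68
tool_pos: [521.6, 158.4, 156.2]
eef_rot: [[-0.979, -0.202, -0.001], [-0.202, 0.979, -0.0], [0.001, -0.0, -1.0]]
wrist_force: [-0.8, -0.8, -3.4]
width: 0.228
finger_force: 30.0
```

View pics/s2.png

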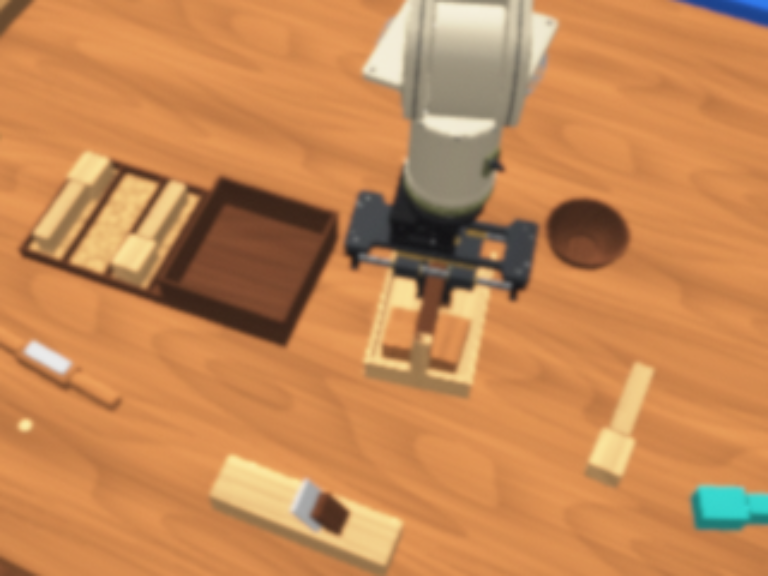

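Lifted level with the block and step still on board (crop (402,330) and (450,340)); the tee is hidden under the gripper. Carrying the tray over the bay.

```bash
python3 -m pendant '{"twist":[[0,0,-0.6],[0,0,-0.6],[0,0,-0.6],[0,0,-0.8],[0,0,-0.8],[0,0,-0.8],[0,0,-0.8],[0,0,-0.6],[0,0,-0.6],[0,0,-0.6],[0,0,-0.6],[0,0,-0.6]],"delta_pos":[[0.002,-0.008,0.004],[0.004,-0.016,0.004],[0.005,-0.024,0.004],[0.005,-0.028,0.004],[0.006,-0.03,0.004],[0.006,-0.03,0.004],[0.006,-0.03,0.004],[0.006,-0.028,0.004],[0.005,-0.024,0.004],[0.004,-0.016,0.004],[0.003,-0.01,0.002],[0.001,-0.005,0.002]],"claw":[1,1,1,1,1,1,1,1,1,1,1,1]}'
python3 -m pendant '{"twist":[[0,0,0],[0,0,0],[0,0,0]],"delta_pos":[[0,0,0],[0,0,0],[0,0,0]],"claw":[1,1,1]}'
python3 - <<'E'
from h import *;from plant import cams
c=cams.camera('top');cv2.imwrite('pics/t2.png',cv2.resize(c['image'][130:300,180:430,::-1],None,fx=3,fy=3))
E
```

```text
time: 5.73
tool_pos: [575.0, -92.5, 200.8]
eef_rot: [[-0.998, -0.06, 0.0], [-0.06, 0.998, -0.0], [-0.0, -0.0, -1.0]]
wrist_force: [0.0, 0.6, -4.0]
width: 0.225
finger_force: 30.0
time: 5.98
tool_pos: [574.7, -88.7, 200.2]
eef_rot: [[-0.998, -0.066, -0.001], [-0.066, 0.998, 0.001], [0.001, 0.001, -1.0]]
wrist_force: [-0.7, -0.0, -3.7]
width: 0.228
finger_force: 30.0
```

View pics/t2.png

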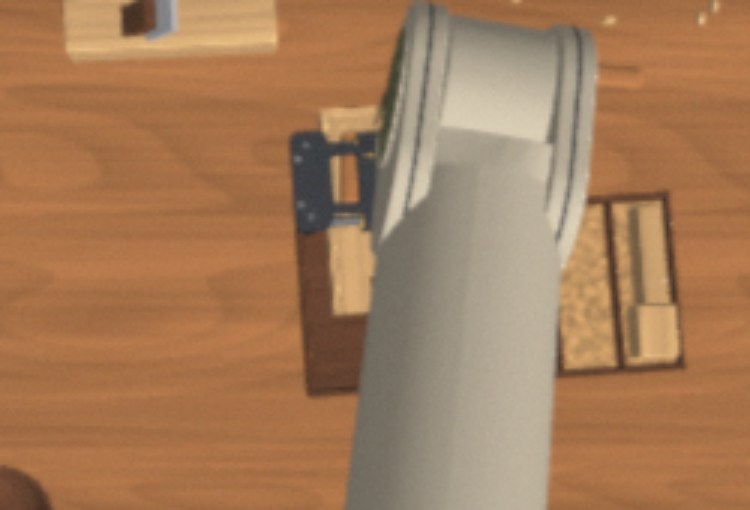

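The arm hides most of it, but the tray's left half sits over the bay at (350,230), aligned with the caddy. Now tipping.

```bash
python3 -m pendant '{"twist":[[0.1,-1.5,0],[0.16,-2.5,0],[0.2,-3,0],[0.2,-3,0],[0.2,-3,0],[0.2,-3,0],[0.2,-3,0],[0.2,-3,0],[0.2,-3,0],[0.2,-3,0],[0.13,-2,0],[0,0,0]],"delta_pos":[[0,0,-0.002],[0,0,-0.002],[0,0,-0.002],[0,0,-0.002],[0,0,-0.002],[0,0,-0.002],[0,0,-0.001],[-0.002,0,0],[-0.004,0,0],[-0.005,0,0],[-0.005,0,0],[-0.004,0,0]],"claw":[1,1,1,1,1,1,1,1,1,1,1,1]}'
python3 -m pendant '{"twist":[[0,0,0],[0,0,0],[0,0,0],[0,0,0],[0,0,0],[0,0,0],[0.2,-3,0],[0.2,-3,0],[0.2,-3,0],[0.2,-3,0],[0,0,0],[0,0,0]],"delta_pos":[[0,0,0],[0,0,0],[0,0,0],[0,0,0],[0,0,0],[0,0,0],[-0.004,0,0],[-0.004,0,0],[-0.002,0,0.002],[0,0,0.002],[0,0,0],[0,0,0]],"claw":[1,1,1,1,1,1,1,1,1,1,1,1]}'
python3 -m pendant '{"twist":[[0,0,0],[0,0,0],[0,0,0],[0,0,0],[0,0,0],[0,0,0]],"delta_pos":[[0,0,0],[0,0,0],[0,0,0],[0,0,0],[0,0,0],[0,0,0]],"claw":[1,1,1,1,1,1]}'
python3 - <<'E'
from h import *;from plant import cams
c=cams.camera('scene');cv2.imwrite('pics/s3.png',cv2.resize(c['image'][90:290,110:370,::-1],None,fx=3,fy=3))
E
```

```text
time: 7.03
tool_pos: [552.8, -89.6, 186.4]
eef_rot: [[-0.864, -0.065, 0.499], [-0.055, 0.998, 0.035], [-0.5, 0.003, -0.866]]
wrist_force: [-0.2, -0.6, -3.6]
width: 0.222
finger_force: 30.0
time: 8.03
tool_pos: [544.6, -90.4, 191.5]
eef_rot: [[-0.742, -0.064, 0.668], [-0.046, 0.998, 0.045], [-0.669, 0.003, -0.743]]
wrist_force: [0.6, 0.6, -2.4]
width: 0.227
finger_force: 30.0
time: 8.53
tool_pos: [544.9, -90.5, 191.6]
eef_rot: [[-0.741, -0.064, 0.669], [-0.046, 0.998, 0.044], [-0.67, 0.002, -0.742]]
wrist_force: [-0.1, -0.5, -3.2]
width: 0.226
finger_force: 30.0
```

View pics/s3.png

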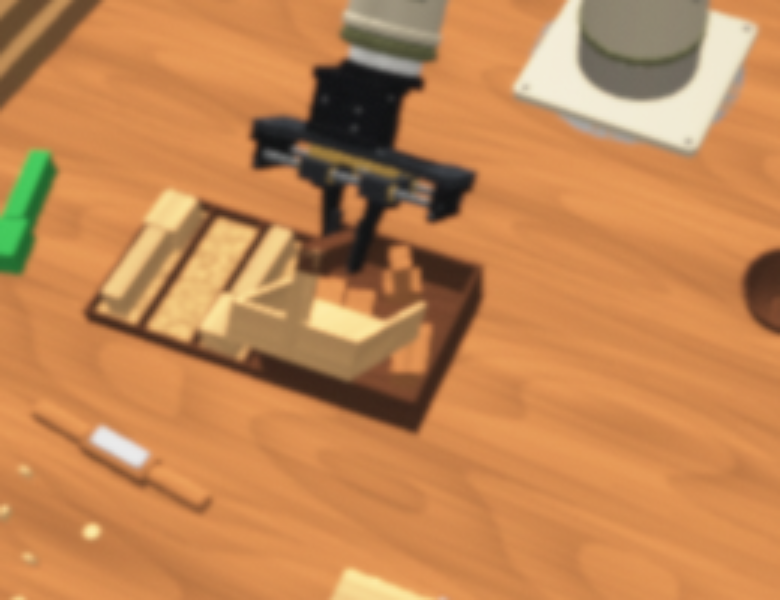

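Tray tipped. The tee is at (405,265) in the bay, another offcut at (412,345) and the third at (345,295). The wrist force is near the empty tray's weight. Raising and levelling.

```bash
python3 -m pendant '{"twist":[[0,0,0],[0,0,0],[0,0,0],[-0.2,3,0],[-0.3,5,0],[-0.4,6,0],[-0.4,6,0],[-0.4,6,0],[-0.4,6,0],[-0.3,5,0],[-0.3,5,0],[0,0,0]],"delta_pos":[[0,0,0.01],[0,0,0.015],[0,0,0.015],[0,0,0.015],[0,0,0.01],[0,0,0.01],[0,0,0],[0,0,0],[0,0,0],[0,0,0],[0,0,0],[0,0,0]],"claw":[1,1,1,1,1,1,1,1,1,1,1,1]}'
python3 -m pendant '{"twist":[[0,0,0.6],[0,0,0.6],[0,0,0.6],[0,0,0.8],[0,0,0.8],[0,0,0.8],[0,0,0.8],[0,0,0.6],[0,0,0.6],[0,0,0.6],[0,0,0.6],[0,0,0.6]],"delta_pos":[[-0.001,0.008,0],[-0.002,0.016,0],[-0.002,0.024,0],[-0.003,0.028,0],[-0.003,0.03,0],[-0.003,0.03,0],[-0.003,0.03,0],[-0.003,0.028,0],[-0.002,0.024,0],[-0.001,0.016,0],[0,0.01,0],[0,0.005,0]],"claw":[1,1,1,1,1,1,1,1,1,1,1,1]}'
python3 - <<'E'
from h import *;from plant import cams,monitor
c=cams.camera('top');W=cloud(c);pickle.dump(c,open('top3.pkl','wb'));cv2.imwrite('pics/t3.png',cv2.resize(c['image'][170:290,180:430,::-1],None,fx=3,fy=3))
o=monitor.get_obs();print(o['tool_pos'],o['eef_rot'])
E
```

```text
time: 9.58
tool_pos: [546.5, -89.1, 264.8]
eef_rot: [[-0.998, -0.065, -0.007], [-0.065, 0.998, 0.0], [0.007, 0.001, -1.0]]
wrist_force: [1.1, 0.3, -3.0]
width: 0.227
finger_force: 30.0
time: 10.58
tool_pos: [521.3, 160.0, 267.1]
eef_rot: [[-0.979, -0.204, 0.001], [-0.204, 0.979, 0.002], [-0.002, 0.002, -1.0]]
wrist_force: [-0.6, -0.6, -2.2]
width: 0.23
finger_force: 30.0
[521.48305565 159.83551804 266.87688917] [[-9.78901232e-01 -2.04332373e-01  8.11941362e-04]
 [-2.04330131e-01  9.78899445e-01  2.25245294e-03]
 [-1.25505800e-03  2.03902487e-03 -9.99997134e-01]]
```

View pics/t3.png

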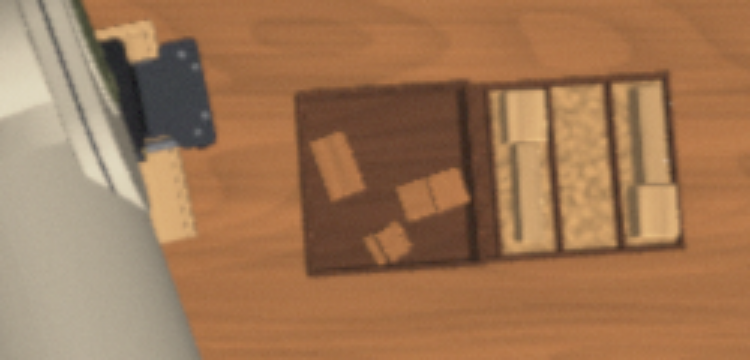

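All three offcuts lie in the bay, crop (338,165), (432,195) and (388,242). Setting the tray down.

```bash
python3 -m pendant '{"twist":[[0,0,0],[0,0,0],[0,0,0],[0,0,0],[0,0,0],[0,0,0],[0,0,0],[0,0,0],[0,0,0],[0,0,0]],"delta_pos":[[0,0,-0.01],[0,0,-0.02],[0,0,-0.025],[0,0,-0.025],[0,0,-0.025],[0,0,-0.025],[0,0,-0.02],[0,0,-0.015],[0,0,-0.01],[0,0,-0.005]],"claw":[1,1,1,1,1,1,1,1,1,1]}'
python3 -m pendant '{"twist":[[0,0,0],[0,0,0],[0,0,0],[0,0,0],[0,0,0],[0,0,0],[0,0,0],[0,0,0]],"delta_pos":[[0,0,-0.003],[0,0,-0.003],[0,0,-0.003],[0,0,-0.003],[0,0,-0.002],[0,0,-0.002],[0,0,0],[0,0,0]],"claw":[1,1,1,1,1,1,1,1]}'
```

```text
time: 11.47
tool_pos: [521.3, 156.7, 84.8]
eef_rot: [[-0.98, -0.199, -0.002], [-0.199, 0.98, 0.0], [0.002, 0.001, -1.0]]
wrist_force: [-0.7, -0.2, -1.8]
width: 0.224
finger_force: 30.0
time: 12.13
tool_pos: [521.9, 158.5, 70.7]
eef_rot: [[-0.98, -0.201, -0.0], [-0.201, 0.98, 0.002], [-0.0, 0.002, -1.0]]
wrist_force: [0.3, 0.1, -2.6]
width: 0.229
finger_force: 30.0
```

```bash
python3 -m pendant '{"twist":[[0,0,0],[0,0,0],[0,0,0],[0,0,0]],"delta_pos":[[0,0,-0.001],[0,0,-0.001],[0,0,0],[0,0,0]],"claw":[1,1,1,1]}'
python3 -m pendant '{"twist":[[0,0,0],[0,0,0],[0,0,0],[0,0,0],[0,0,0],[0,0,0],[0,0,0],[0,0,0],[0,0,0],[0,0,0]],"delta_pos":[[0,0,0],[0,0,0],[0,0,0],[0,0,0],[0,0,0],[0,0,0],[0,0,0],[0,0,0],[0,0,0],[0,0,0]],"claw":[-1,-1,-1,-1,-1,-1,-1,-1,-1,-1]}'
```

```text
time: 12.47
tool_pos: [522.0, 158.6, 70.5]
eef_rot: [[-0.98, -0.201, 0.0], [-0.201, 0.98, 0.002], [-0.001, 0.002, -1.0]]
wrist_force: [-9.0, -2.3, 18.3]
width: 0.228
finger_force: 30.0
time: 13.3
tool_pos: [521.8, 158.5, 68.6]
eef_rot: [[-0.98, -0.201, -0.0], [-0.201, 0.98, 0.001], [-0.0, 0.002, -1.0]]
wrist_force: [0.5, 0.4, -0.8]
width: 0.902
finger_force: 0.0
```

```bash
python3 -m pendant '{"twist":[[0,0,0],[0,0,0],[0,0,0],[0,0,0],[0,0,0],[0,0,-1.6],[0,0,-1.6],[0,0,-1.6],[0,0,-1.6],[0,0,-1.6],[0,0,-1.6],[0,0,-1.6]],"delta_pos":[[0,0,0.015],[0,0,0.03],[0,0,0.035],[0,0,0.035],[0,0,0.035],[-0.002,0.03,0],[-0.002,0.03,0],[-0.002,0.03,0],[-0.002,0.03,0],[-0.002,0.03,0],[-0.001,0.03,0],[-0.001,0.03,0]],"claw":[-1,-1,-1,-1,-1,-1,-1,-1,-1,-1,-1,-1]}'
python3 -m pendant '{"twist":[[0,0,-1.4],[0,0,0],[0,0,0],[0,0,0]],"delta_pos":[[0,0.022,0],[0,0.011,0],[0,0,0],[0,0,0]],"claw":[-1,-1,-1,-1]}'
python3 - <<'E'
from h import *;from plant import cams
t=cams.camera('top');W=cloud(t)
P=W[175:270,185:260].reshape(-1,3)
for h in((12,130),(76,130)):
    q=P[(P[:,2]>h[0])&(P[:,2]<h[1])];r=cv2.minAreaRect(q[:,:2].astype(np.float32));print(len(q),r)
q=P[(P[:,2]>94)&(P[:,2]<115)];A=np.c_[q[:,:2],np.ones(len(q))];print('bar slope',np.linalg.lstsq(A,q[:,2],rcond=None)[0])
# left packed blank & right packed blank edges
P=W[185:270,330:420].reshape(-1,3);q=P[(P[:,2]>32)&(P[:,2]<50)]
for lo in range(420,590,15):
    z=q[(q[:,0]>=lo)&(q[:,0]<lo+15)]
    a=z[z[:,1]>-300][:,1];b=z[z[:,1]<-300][:,1]
    print(lo,a.min().round() if len(a) else None,a.max().round() if len(a) else None,b.min().round() if len(b) else None,b.max().round() if len(b) else None)
E
```

```text
time: 14.3
tool_pos: [509.5, 369.9, 218.5]
eef_rot: [[-1.0, -0.006, 0.0], [-0.006, 1.0, 0.002], [-0.0, 0.002, -1.0]]
wrist_force: [0.1, -0.6, -0.3]
width: 1.001
finger_force: 0.0
time: 14.63
tool_pos: [510.1, 400.6, 218.3]
eef_rot: [[-1.0, 0.017, 0.0], [0.017, 1.0, 0.001], [-0.0, 0.001, -1.0]]
wrist_force: [0.7, -0.0, -0.1]
width: 1.001
finger_force: 0.0
826 ((516.4691772460938, 158.79905700683594), (179.258056640625, 120.27043151855469), 11.689214706420898)
366 ((540.2570190429688, 163.4282684326172), (129.58154296875, 20.14187240600586), 11.751751899719238)
bar slope [3.73602765e-04 2.20202139e-03 9.91935999e+01]
420 -248.0 -178.0 None None
435 -249.0 -178.0 -380.0 -340.0
450 -246.0 -176.0 -380.0 -340.0
465 -246.0 -157.0 -379.0 -339.0
480 -247.0 -158.0 -378.0 -338.0
495 -244.0 -158.0 -368.0 -346.0
510 -244.0 -173.0 -369.0 -345.0
525 -250.0 -171.0 -367.0 -344.0
540 -251.0 -171.0 -367.0 -344.0
555 -252.0 -170.0 -367.0 -343.0
570 -249.0 -159.0 -365.0 -342.0
585 None None None None
```

Tray is back at its place (516,159) and flat. The neighbours' edges at x=505 are y=-244 and -345, leaving ample finger room. Grasping the blank.

```bash
python3 -m pendant '{"twist":[[0,0,0],[0,0,0],[0,0,0],[0,0,0],[0,0,0],[0,0,0],[0,0,0],[0,0,0],[0,0,0],[0,0,0],[0,0,0],[0,0,0]],"delta_pos":[[0,0.001,-0.02],[0,0,-0.03],[0,0,-0.03],[0,0,-0.03],[0,0,-0.03],[0,0,-0.025],[0,0,-0.02],[0,0,-0.01],[0,0,-0.008],[0,0,0],[0,0,0],[0,0,0]],"claw":[-1,-1,-1,-1,-1,-1,-1,-1,-1,-1,1,1]}'
python3 -m pendant '{"twist":[[0,0,0],[0,0,0],[0,0,0],[0,0,0],[0,0,0],[0,0,0],[0,0,0],[0,0,0],[0,0,0],[0,0,0],[0,0,0],[0,0,0]],"delta_pos":[[0,0,0],[0,0,0],[0,0,0],[0,0,0],[0,0,0],[0,0,0],[0,0,0],[0,0,0],[0,0,0],[0,0,0],[0,0,0],[0,0,0]],"claw":[1,1,1,1,1,1,1,1,1,1,1,1]}'
```

```text
time: 15.68
tool_pos: [510.8, 402.9, 17.2]
eef_rot: [[-1.0, 0.018, 0.002], [0.018, 1.0, 0.003], [-0.002, 0.003, -1.0]]
wrist_force: [0.0, 0.5, -0.7]
width: 0.919
finger_force: 0.0
time: 16.68
tool_pos: [509.8, 402.5, 15.6]
eef_rot: [[-1.0, 0.017, 0.0], [0.017, 1.0, 0.002], [-0.0, 0.002, -1.0]]
wrist_force: [-0.3, 0.1, -0.0]
width: 0.27
finger_force: 30.0
```

```bash
python3 -m pendant '{"twist":[[0,0,0],[0,0,0],[0,0,0],[0,0,0],[0,0,0],[0,0,0],[0,0,0],[0,0,0],[0,0,0],[0,0,0],[0,0,0],[0,0,0]],"delta_pos":[[0,0,0.008],[0,0,0.02],[0,0,0.03],[0,0,0.03],[0,0,0.03],[0,0,0.03],[0,-0.01,0.02],[0,-0.02,0.012],[0,-0.03,0],[0,-0.035,0],[0,-0.035,0],[0,-0.035,0]],"claw":[1,1,1,1,1,1,1,1,1,1,1,1]}'
python3 -m pendant '{"twist":[[0,0,0],[0,0,0],[0,0,0.5],[0,0,0.5],[0,0,0.5],[0,0,0.5],[0,0,0.5],[0,0,0.5],[0,0,0.5],[0,0,0.5],[0,0,0.5],[0,0,0.2]],"delta_pos":[[0,-0.035,0],[0,-0.035,0],[0,-0.035,0],[0,-0.035,0],[0,-0.035,0],[0,-0.035,0],[0,-0.035,0],[0,-0.035,0],[0,-0.035,0],[0,-0.035,0],[0,-0.035,0],[0,-0.035,0]],"claw":[1,1,1,1,1,1,1,1,1,1,1,1]}'
python3 -m pendant '{"twist":[[0,0,0],[0,0,0],[0,0,0],[0,0,0],[0,0,0],[0,0,0]],"delta_pos":[[-0.004,-0.033,0],[0,-0.03,0],[0,-0.02,0],[0,0,0],[0,0,0],[0,0,0]],"claw":[1,1,1,1,1,1]}'
python3 -c "
from plant import monitor
print(monitor.get_obs()['q'])"
```

```text
time: 17.68
tool_pos: [509.5, 235.9, 196.2]
eef_rot: [[-1.0, 0.017, 0.001], [0.017, 1.0, 0.002], [-0.001, 0.002, -1.0]]
wrist_force: [0.8, -0.7, -0.2]
width: 0.273
finger_force: 30.0
time: 18.68
tool_pos: [509.5, -184.1, 196.4]
eef_rot: [[-0.998, -0.065, 0.001], [-0.065, 0.998, 0.002], [-0.001, 0.002, -1.0]]
wrist_force: [1.7, 0.7, -0.8]
width: 0.27
finger_force: 30.0
time: 19.18
tool_pos: [506.0, -264.5, 195.8]
eef_rot: [[-0.998, -0.066, 0.0], [-0.066, 0.998, 0.002], [-0.0, 0.002, -1.0]]
wrist_force: [0.0, 0.8, -1.3]
width: 0.276
finger_force: 30.0
[ -0.31722787  13.70770446  27.50032097  95.59929112  -6.71951644
  72.35797451 122.31738458]
```

```bash
python3 -m pendant '{"twist":[[0,0,0],[0,0,0],[0,0,0],[0,0,0],[0,0,0],[0,0,0],[0,0,0],[0,0,0],[0,0,0]],"delta_pos":[[0,-0.02,0],[0,-0.013,-0.01],[0,0,-0.025],[0,0,-0.03],[0,0,-0.03],[0,0,-0.025],[0,0,-0.015],[0,0,0],[0,0,0]],"claw":[1,1,1,1,1,1,1,1,1]}'
python3 - <<'E'
from h import *;from plant import cams
c=cams.camera('scene');cv2.imwrite('pics/s4.png',cv2.resize(c['image'][130:240,110:270,::-1],None,fx=5,fy=5,interpolation=cv2.INTER_CUBIC))
E
```

```text
time: 19.93
tool_pos: [506.1, -297.1, 60.6]
eef_rot: [[-0.998, -0.066, -0.001], [-0.066, 0.998, 0.002], [0.001, 0.002, -1.0]]
wrist_force: [0.3, 0.2, -0.7]
width: 0.267
finger_force: 30.0
```

View pics/s4.png

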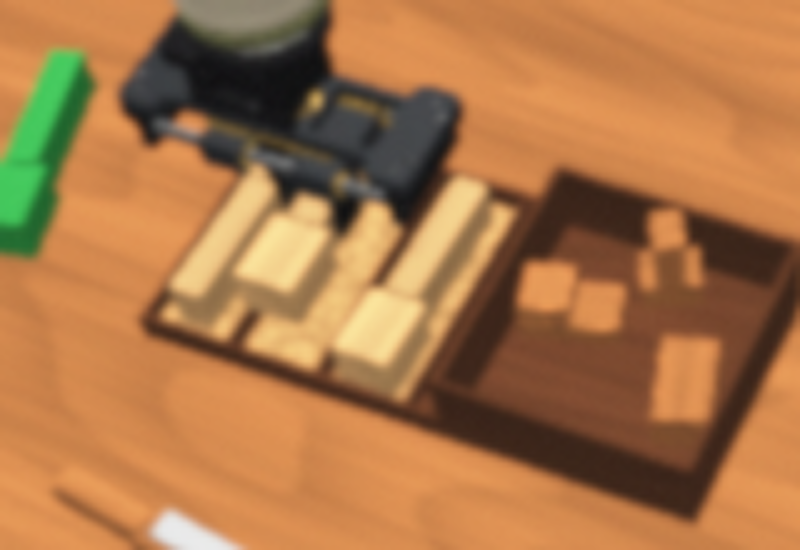

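The blank is centred over the middle pocket, crop (285,250), with clearance to the neighbours. Lowering.

```bash
python3 -m pendant '{"twist":[[0,0,0],[0,0,0],[0,0,0],[0,0,0],[0,0,0],[0,0,0],[0,0,0],[0,0,0],[0,0,0]],"delta_pos":[[0,-0.001,-0.006],[0,0,-0.008],[0,0,-0.008],[0,0,-0.006],[0,0,-0.004],[0,0,-0.003],[0,0,-0.002],[0,0,0],[0,0,0]],"claw":[1,1,1,1,1,1,1,1,1]}'
```

```text
time: 20.73
tool_pos: [505.9, -299.6, 23.7]
eef_rot: [[-0.998, -0.065, 0.0], [-0.065, 0.998, 0.001], [-0.0, 0.001, -1.0]]
wrist_force: [0.1, 0.7, -1.2]
width: 0.271
finger_force: 30.0
```

```bash
python3 -m pendant '{"twist":[[0,0,0],[0,0,0],[0,0,0],[0,0,0]],"delta_pos":[[0,0,-0.001],[0,0,-0.001],[0,0,0],[0,0,0]],"claw":[1,1,1,1]}'
```

```text
time: 21.07
tool_pos: [505.9, -299.5, 21.6]
eef_rot: [[-0.998, -0.065, 0.0], [-0.065, 0.998, 0.002], [-0.0, 0.002, -1.0]]
wrist_force: [-0.3, 0.5, -1.0]
width: 0.271
finger_force: 30.0
```

```bash
python3 -m pendant '{"twist":[[0,0,0],[0,0,0],[0,0,0],[0,0,0],[0,0,0],[0,0,0],[0,0,0],[0,0,0],[0,0,0]],"delta_pos":[[0,0,-0.001],[0,0,0],[0,0,0],[0,0,0],[0,0,0],[0,0,0],[0,0,0],[0,0,0],[0,0,0]],"claw":[1,1,0.1,0.1,0.1,0.1,0.1,0.1,0.1]}'
python3 -m pendant '{"twist":[[0,0,0],[0,0,0],[0,0,0],[0,0,0],[0,0,0],[0,0,0],[0,0,0],[0,0,0],[0,0,0],[0,0,0],[0,0,0],[0,0,0]],"delta_pos":[[0,0,0.005],[0,0,0.01],[0,0,0.02],[0,0,0.03],[0,0,0.035],[0,0,0.035],[0,0,0.035],[0,0,0.02],[0,-0.03,0],[0,-0.04,0],[0,-0.04,0],[0,-0.04,0]],"claw":[0.1,0.1,0.1,0.1,0.1,0.1,0.1,0.1,0.1,0.1,0.1,0.1]}'
python3 - <<'E'
from h import *;from plant import cams
c=cams.camera('scene');cv2.imwrite('pics/s5.png',cv2.resize(c['image'][130:280,100:350,::-1],None,fx=3.1,fy=3.1,interpolation=cv2.INTER_CUBIC))
t=cams.camera('top')
for n,k,w in(('top',t,(175,285,330,420)),('scene',c,(120,260,100,260))):
    W=cloud(k);P=W[w[0]:w[1],w[2]:w[3]].reshape(-1,3);q=P[(P[:,2]>34)&(P[:,2]<50)&(P[:,1]<-265)&(P[:,1]>-332)&(P[:,0]>415)&(P[:,0]<600)]
    print(n,len(q))
    if len(q)>50: print(cv2.minAreaRect(q[:,:2].astype(np.float32)),np.percentile(q,[2,50,98],axis=0).round(1).tolist(),np.linalg.lstsq(np.c_[q[:,:2]-q[:,:2].mean(0),np.ones(len(q))],q[:,2],rcond=None)[0])
E
```

```text
time: 21.82
tool_pos: [505.8, -299.5, 20.5]
eef_rot: [[-0.998, -0.065, -0.0], [-0.065, 0.998, 0.002], [-0.0, 0.002, -1.0]]
wrist_force: [-0.5, -0.6, 0.1]
width: 0.448
finger_force: 0.0
time: 22.82
tool_pos: [506.0, -450.9, 212.1]
eef_rot: [[-0.998, -0.066, 0.001], [-0.066, 0.998, 0.001], [-0.002, 0.001, -1.0]]
wrist_force: [0.2, 0.2, 0.2]
width: 0.451
finger_force: 0.0
top 531
((504.45599365234375, -295.03533935546875), (148.5635986328125, 40.249820709228516), 1.171924114227295) [[433.5, -312.9, 34.8], [518.7, -296.6, 41.7], [577.8, -274.9, 46.2]] [ 3.58941895e-03 -3.15235781e-02  4.14894119e+01]
scene 405
((503.1586608886719, -296.2953186035156), (152.57220458984375, 40.68769836425781), 2.090773820877075) [[432.7, -313.8, 34.7], [520.9, -295.5, 41.8], [576.8, -275.2, 46.6]] [ 3.21749553e-03 -4.20538641e-02  4.15666337e+01]
```

View pics/s5.png

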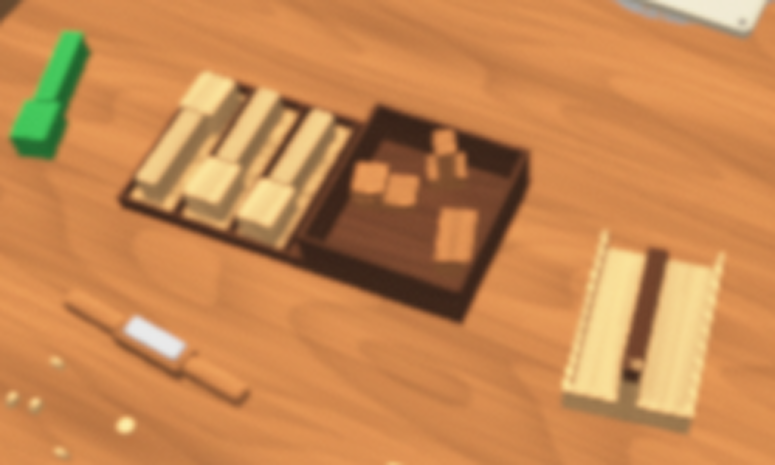

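The picture shows the blank flat in the middle pocket (crop (225,160)), the three offcuts in the bay and the empty tray flat at (640,330). Handing in.

```bash
python3 -m pendant '{"twist":[[0,0,0],[0,0,0],[0,0,0]],"delta_pos":[[0,0,0],[0,0,0],[0,0,0]],"claw":[0.1,0.1,0.1]}' | head -1; python3 -c "
from plant import job
print(job.close_job())"
```

```text
time: 23.17
the job is handed in; nothing more can be done
None
```

I handed the job in at about 23 s: all three offcuts are in the bay, the empty tray is back flat within a few mm of its spot, and the spare blank lies flat in the middle pocket; the hand-in call returned no verdict.

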